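# Close the sweet dispenser's portion gate and clamp it with its wing nut

## Task

The sweet dispenser has been cleaned and stands on the counter without its hopper. Push its white portion gate fully home, then lock it there with the wing nut: turn it clockwise, an arc at a time in its cramped pocket, until you feel the washer bite, and nip it up by a further eighth of a turn and no more, because overtightening cracks the plastic gate. Work gently against the machine and leave the lid, stirrer and brush that lie beside it where they are.

Things in the scene. Friction and masses are not known exactly. Their poses are not given: they have to be found in the camera images.
- machine: Dispenser base, fixed: grey cabinet 240 (x) x 234 (y) x 80 mm with a flat steel deck 80 mm above the counter; its front, with the sloping outlet spout, faces -x of its own frame. Origin at the centre of its underside, z up. The wing nut's stud stands on the deck at x -45, y -55 mm, in a pocket open to the front and above (walls: next three points).
- seat_top (a point): Centre of the round hopper seat, an aluminium ring on the deck, at its top edge: outside diameter 116, wall 4, 28 mm high. Its outside is 46 mm to the left (+y) of the wing nut's axis. Axes as the machine's.
- cover_front (a point): Grey gear cover behind the nut: this point is the middle of the top edge of its front face, 37 mm behind (+x) the nut's axis. The face is 80 mm wide (y), 45 mm high from the deck; the cover runs 112 mm back. A gear motor 54 mm high lies behind the seat ring. Axes as the machine's.
- cheek_front (a point): Side cheek, an upright steel wall 8 mm thick along the machine's x, to the right of the nut: this point is the front top corner of its inner face, 34 mm above the deck; the wall runs 190 mm back from here. Its inner face is 46 mm to the right (-y) of the nut's axis. Axes as the machine's.
- gate (a joint): How far the portion gate is pulled out, in m: 0 is fully home against its stop, it starts 12 to 26 mm out. The gate is a white plastic plate 5 mm thick lying on the deck; it slides along the machine's x axis (push towards the machine's +x to close it) with about 1.5 N of drag. Its slotted arm passes under the wing nut.
- gate_tab (a point): Centre of the gate's upturned tab, the white upright plate at the front by which the gate is pushed: 6 mm thick (x), 44 mm wide (y), from the deck to 30 mm above it. With the gate home, the seat ring begins 13 mm behind it. Guides 9 mm high lie either side of the gate at the front edge of the deck. Axes as the machine's.
- nut_center (a point): Steel wing nut, on its upright axis, half-way up the lobes of the wings. x runs along the two wings, z up. Wings 8 mm thick, reaching 26 mm either side of the axis (53 mm tip to tip), rounded lobes from 10 mm below to 10 mm above this point; hub below, 22 mm across, top 9.5 mm below this point. A washer lies under it on the gate. Clockwise from above tightens.
- nut_washer (a joint): Squeeze of the spring washer under the nut, in m: 0.2 mm per rad turned after it bites (readings are too coarse to judge by). The nut runs loosely (0.03 N m, about 1 N on a wing tip 25 mm out) for 0.6 to 3.6 rad from its start until the washer bites; where cannot be seen and must be felt: from there it takes about 0.16 N m (6 N on a wing tip). It stays where it is left.
- hopper_lid: Bystander: aluminium hopper lid with a knob, diameter 128, 46 mm high, lying on the counter left of the machine. Origin at the centre of its underside.
- stirrer: Bystander: steel stirrer, a hub with three upturned arms, diameter 114, 30 mm high, lying left of the machine's front corner. Origin under its centre.
- brush: Bystander: white cleaning brush 190 mm long, 20 mm high, lying right of the machine. Origin under its middle.

How it is judged:
On the way, in this order (a step that is already met when the one before it is completed fails the run):
1. the gate is pushed fully home (within 2 mm of its stop) with the nut still slack (value of joint gate below 0.002 m and value of joint nut_washer below 2e-05 m), for 0.2 s.
2. the nut is nipped up: its washer is squeezed by more than 0.08 mm (0.4 rad past the bite) (value of joint nut_washer above 8e-05 m), for 0.2 s.
At the end, for the whole second after the job is handed in: The gate is within 2 mm of its stop, the nut's spring washer is squeezed by more than 0.08 mm (0.4 rad past the bite; more than 0.24 mm, 1.2 rad past the bite, at any time cracks the gate), and the nut is at rest (value of joint gate below 0.002 m and value of joint nut_washer above 8e-05 m and velocity of joint nut_washer between -0.0001 and 0.0001 m/s); the robot touches nothing.
It fails at once if the nut is overtightened: the washer is squeezed by more than 0.24 mm (1.2 rad past the bite) and the gate cracks (value of joint nut_washer above 0.00024 m).
It fails at once if the robot bears on the machine or its gate with more than 30 N (contact force between any of the arm, the fingers and machine above 30 N).
It fails at once if the lid, the stirrer or the brush beside the machine is displaced by more than 25 mm (distance of any of hopper_lid, stirrer, brush from where it was at the start of the episode above 0.025 m).
It also fails if it takes over 64 s, if anything falls off the work surface, if the arm or the gripper's body presses on something with over 40 N, if the wrist force passes 120 N, or if a joint passes its speed limit or range.

## Robot

A 6-joint arm with a two-finger parallel gripper is mounted at the origin on the work surface. World frame = base frame: x ahead of the robot, y to its left, z up, the work surface at z = 0. Lengths are in m, angles in rad, forces in N, time in s.
With the tool pointing down it reaches from about 0.375 to 0.75 m from the base axis. Payload 9 kg.
Tool frame: the origin (TCP) lies at the very end of the fingers, on their centre line; the grasp point (between the pads) lies manip.pinch_z behind it (manip.pinch_z is the distance from the TCP to the grasp point, in m); z points along the fingers, x is the direction in which the jaws open and shut, and the axes are right-handed (so a half turn about z gives the same grasp; the last joint's range is limited). The gripper opens to 85 mm and grips with 20 to 120 N. Pads are 22 mm wide; open, the fingers measure 114 mm over their backs; the gripper's body (76 mm by 85 mm) begins 54 mm behind the grasp point. The pads swing forward as they close: fully open they stand 13 mm farther back than shut.
Start: joints at [-1.493, 0.104, 0.097, 1.564, 0, 1.353], TCP at [0.175, -0.574, 0.231] pointing down, gripper open.
Joint ranges: [-2.99, 2.99], [-0.84, 1.86], [-1.1, 1.16], [-1.84, 2.11], [-1.51, 1.56], [-3.14, 3.14]. Speed limits (rad/s): [2.22, 2.22, 2.57, 3.14, 3.14, 3.14].

## Interface

Orientations are given as a rotation vector (axis times angle).
In Python, from bench import manip, eyes, workorder gives the robot as it stands. The module is installed in compiled form; this text tells all that it offers.
- The arm moves only by the tool move_arm, never from a script. Its argument "increments" is a list of rows, each a list of 3 entries, a list of its own where there are three numbers: the turn, a rotation vector about the tool's x, y, z in rad, then the shift along the tool's x, y, z in mm, then the closure in counts, from 0 (fully open) to 255 (shut). In form: [[[ax, ay, az], [x, y, z], gripper], ...]. A call has 1 to 5 rows; each row shifts and turns the pose as measured when the row begins, along the tool's axes as they then stand; what a row does not reach is not made up. A row lasts 1/12 s, in which the tool goes at most 41.7 mm and 7.16 degrees, less where a joint would pass 70% of its speed; a pose out of reach is approached as far as the arm can. A call with a gripper value outside its range is refused whole. The fingers move at their own pace and stop on an object; "force" is the grip in N (left out, the last holds). Time passes only in rows, so rows that do not move let the fingers close. It gives the time, the measured TCP pose, the force and the opening at its end, in the units of the state.
- manip.get_state(): the state, without advancing time (a new reading comes with each control period).
- eyes.capture(name): name is "side" or "top"; returns (picture, depth): 384x512x3 uint8, blue, green, red; 384x512 float32, m along the optical axis (not along the pixel's ray), 0 where there is no reading.
- eyes.camera_model(name): a dict with "intrinsics" (3x3 intrinsics, pixels), "k1" (the pictures are not rectified: a ray, as slopes to the right and down, at radius r is drawn at 1 + k1 r^2 times it, then the intrinsics apply), "cam_to_world" (4x4, takes a point from camera to world coordinates). Camera axes: x right, y down, z forward; pixel columns grow to the right and rows downward; lengths in m; the calibration is good to about 2 mm. A picture is of the moment at which its call begins. camera_model takes no time and is no camera call.
- workorder.close_job(): hands the job in, once; it reports no verdict.
Trained networks look in the newest picture that a camera, given by its name, has taken for a name from the list of things; names that differ only in an ending like _2 or _b are one class to them, and where a whole thing is asked for, a point or a joint stands for the part that bears it (a point fixed in the world has none). Each returns a list of dicts, best first, with "confidence" (0 to 1); they miss things now and then, are a little off and sometimes report something else, mostly with a low value. They report only what shows in the picture. A call takes as long as a camera call.
- eyes.look_for(camera, target): "pixel" ([column, row] in pixels, amid what is visible of it).
- eyes.trace(camera, target): "pixels" (384x512 bool, what is visible of it) and "pixel" ([column, row] in pixels, amid what is visible of it).
The state is a dict: "t": time; "joint_pos": joint angles; "joint_velocities": joint speeds; "tau": joint torques, N m; "position": TCP position; "ee_rot": TCP orientation; "force": force on the tool from outside, world axes, zero at the start; "torque": the same for the moment, N m; "grip_width": opening from 0.0 (shut) to 1.0 (fully open).
Only numpy, scipy, OpenCV 4.12 (cv2) and the standard library are available. Lean on these libraries where they do the work, as an engineer would, in place of code of your own. Each camera call takes 0.05 s, during which the arm holds its last target.

## Working session

There is one attempt and no reset: what is moved stays moved. The work goes in short steps, Python scripts to look and compute and a tool call to move; the robot and the scene stay as the last step left them, time stands still between calls to the robot, and variables do not carry over. Pictures are saved under pics/ and viewed, and the job is handed in when it is done.

Besides the shell and the picture viewer there is one more tool, called as name([rows], argument=value, ...), one row to a line, values as JSON. move_arm: Moves the arm, as the interface text tells. Its arguments: {"type":"object","properties":{"increments":{"type":"array"},"force":{"type":"number"}},"required":["increments"]}

```bash
mkdir -p pics; cat > h.py <<'E'
import numpy as np, cv2
from bench import manip, eyes, workorder
def unproj(cam,u,v,d):
    m=eyes.camera_model(cam);K=np.array(m["intrinsics"]);k=m["k1"];T=np.array(m["cam_to_world"])
    x=(np.asarray(u,float)-K[0,2])/K[0,0];y=(np.asarray(v,float)-K[1,2])/K[1,1]
    X,Y=x.copy(),y.copy()
    for _ in range(20):
        s=1+k*(X*X+Y*Y);X=x/s;Y=y/s
    P=np.stack([X*d,Y*d,np.ones_like(X)*d],-1)
    return P@T[:3,:3].T+T[:3,3]
def proj(cam,P):
    m=eyes.camera_model(cam);K=np.array(m["intrinsics"]);k=m["k1"];T=np.array(m["cam_to_world"])
    p=(np.asarray(P)-T[:3,3])@T[:3,:3]
    x=p[...,0]/p[...,2];y=p[...,1]/p[...,2];s=1+k*(x*x+y*y)
    return np.stack([K[0,0]*x*s+K[0,2],K[1,1]*y*s+K[1,2]],-1)
def cloud(cam,d):
    v,u=np.mgrid[0:384,0:512]
    return unproj(cam,u,v,d)
E
python3 - <<'E'
from h import *
print(manip.get_state(), manip.pinch_z)
for c in("top","side"):
    p,d=eyes.capture(c); cv2.imwrite(f"pics/{c}0.png",p); np.save(f"{c}0.npy",d)
    print(c,np.round(eyes.camera_model(c)["cam_to_world"],3).tolist())
    for t in("machine","seat_top","cover_front","cheek_front","gate_tab","nut_center","gate"):
        for r in eyes.look_for(c,t)[:2]:
            u,v=r["pixel"];dd=d[int(v),int(u)]
            print(c,t,np.round(r["pixel"]),round(r["confidence"],2),np.round(unproj(c,u,v,dd),4))
E
```

```text
{'t': 0.0, 'joint_pos': array([-1.49271445e+00,  1.04716315e-01,  9.64727961e-02,  1.56390120e+00,
        6.98170744e-05,  1.35309728e+00]), 'joint_velocities': array([ 8.09598915e-05, -6.74228393e-04,  8.03414043e-04, -1.17161843e-03,
       -1.26824208e-03,  3.56527481e-04]), 'tau': array([-1.47643677e-04, -5.56937921e+01,  5.03643107e+01,  1.71237846e-02,
       -3.26371610e-04, -1.44920769e-06]), 'position': array([ 0.17489636, -0.57360039,  0.23051431]), 'ee_rot': array([-2.52367140e+00,  1.86922569e+00,  1.30636003e-03]), 'force': array([ 0.40475599, -0.29361624,  0.07894863]), 'torque': array([ 0.0590287 , -0.00904737,  0.02842368]), 'grip_width': 0.9978971484592488} 0.0187
top [[0.003, -0.982, 0.191, 0.429], [-1.0, -0.002, 0.005, 0.039], [-0.004, -0.191, -0.982, 1.09], [0.0, 0.0, 0.0, 1.0]]
top machine [271. 199.] 0.67 [0.6046 0.0105 0.0828]
top seat_top [276. 200.] 0.57 [ 0.6011 -0.0009  0.0846]
top cover_front [274. 198.] 0.97 [0.6092 0.0032 0.0754]
top cheek_front [274. 198.] 0.92 [0.609  0.0034 0.0753]
top gate_tab [267. 216.] 0.87 [0.5622 0.0194 0.081 ]
top nut_center [292. 215.] 0.41 [ 0.5646 -0.0398  0.0969]
top gate [263. 216.] 0.69 [0.562  0.0291 0.0824]
side [[0.857, -0.357, 0.373, 0.314], [-0.516, -0.601, 0.611, -0.459], [0.006, -0.715, -0.699, 0.652], [0.0, 0.0, 0.0, 1.0]]
side machine [260. 217.] 0.64 [ 0.582  -0.0426  0.0852]
side seat_top [261. 213.] 0.95 [ 0.5875 -0.0345  0.0841]
side cover_front [262. 213.] 0.68 [ 0.5888 -0.0379  0.0854]
side cheek_front [262. 214.] 0.96 [ 0.587  -0.0379  0.084 ]
side gate_tab [239. 209.] 0.61 [ 0.5584 -0.0091  0.0859]
side nut_center [255. 219.] 0.5 [ 0.5573 -0.0633  0.1151]
side nut_center [234. 143.] 0.35 [0.6692 0.2106 0.0366]
side gate [243. 208.] 0.86 [ 0.5666 -0.0075  0.0839]
```

```bash
python3 - <<'E'
import cv2
a=cv2.imread("pics/top0.png");cv2.imwrite("pics/top0c.png",cv2.resize(a[130:290,180:380],None,fx=3.7,fy=3.7,interpolation=cv2.INTER_CUBIC))
a=cv2.imread("pics/side0.png");cv2.imwrite("pics/side0c.png",cv2.resize(a[120:300,160:360],None,fx=3.3,fy=3.3,interpolation=cv2.INTER_CUBIC))
E
```

```text
(no output)
```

View pics/top0.png

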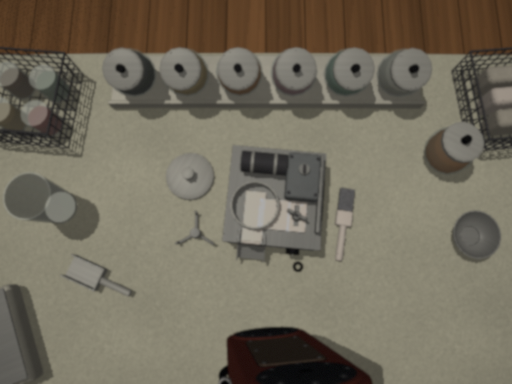

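View pics/top0c.png

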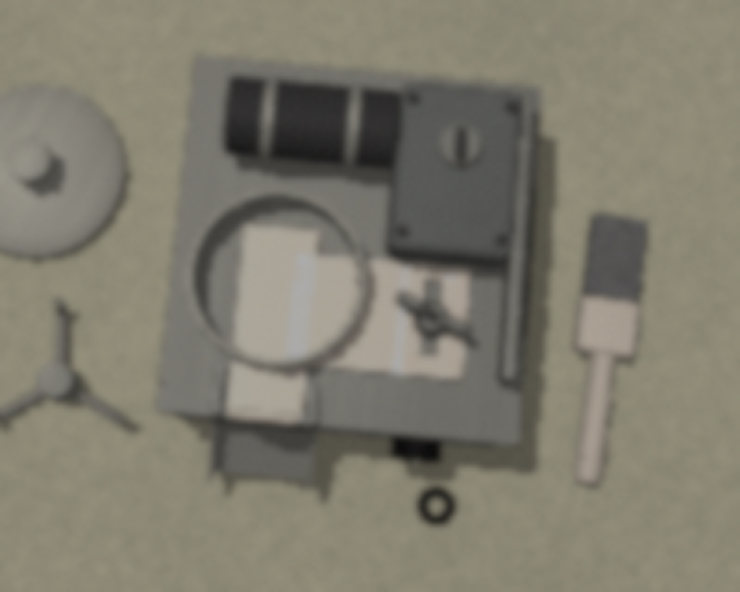

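View pics/side0c.png

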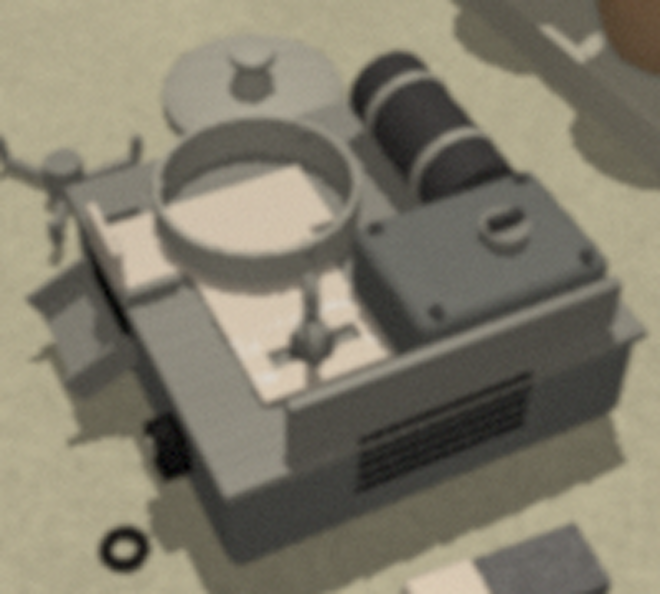

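View pics/side0.png

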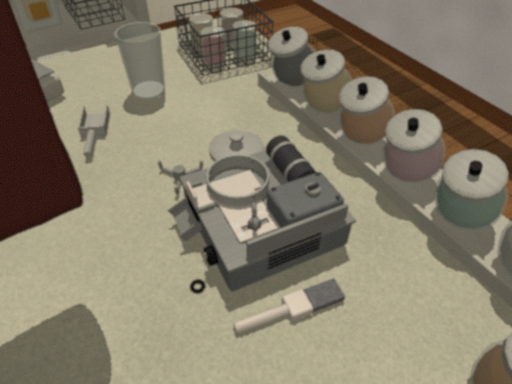

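The top view shows the machine turned by a few degrees: seat ring near (257,206), nut near (297,216), cover behind it, cheek at right, and the tab at the front near (253,238). The side view shows the nut at about (254,222). Next I fit the machine's pose.

```bash
cat > fit.py <<'E'
from h import *
from scipy.optimize import least_squares
for c in("top","side"):
    d=np.load(f"{c}0.npy");P=cloud(c,d)
    ok=(d>0)&(P[...,0]>.42)&(P[...,0]<.78)&(abs(P[...,1])<.2)
    Q=P[ok]
    h,_=np.histogram(Q[:,2],bins=np.arange(-.01,.15,.005));print(c,h)
    deck=Q[(Q[:,2]>.055)]
    r=cv2.minAreaRect(deck[:,:2].astype(np.float32)*1000);print("rect",r)
    cv=Q[(Q[:,2]>.119)&(Q[:,2]<.129)]
    print("cover",len(cv),cv2.minAreaRect(cv[:,:2].astype(np.float32)*1000),np.median(cv[:,2]))
    rg=Q[(Q[:,2]>.100)&(Q[:,2]<.112)&(Q[:,1]>-.025)&(Q[:,0]<.66)]
    f=least_squares(lambda p:np.hypot(rg[:,0]-p[0],rg[:,1]-p[1])-.056,[.58,.03],loss="soft_l1",f_scale=.002)
    print("ring",len(rg),f.x,np.median(rg[:,2]), np.median(abs(f.fun)))
E
python3 fit.py
```

```text
top [ 259 6159 2685  129  437  720  159  146  119   78   18   25   36   51
   19    0   74 2732 2569  570   81   89  120  321  283  212 1126  654
  446   48    1]
rect ((607.8521728515625, 0.0435791015625), (238.2886199951172, 259.6737060546875), 84.69291687011719)
cover 1741 ((660.46826171875, -9.907394409179688), (192.0626678466797, 112.2695541381836), 84.88954162597656) 0.12393045629257604
ring 341 [0.58705138 0.04981933] 0.1064004885655937 0.0014308203914316503
side [   0 5409 6995  120  341 1639  599  403  410  374  372  309  378  315
  415  164  139 1461 3396 2047  495  514  543  757  718  395 1068 1416
  645  110    6]
rect ((604.1687622070312, -0.3694305419921875), (240.074951171875, 259.0929260253906), 84.867919921875)
cover 2484 ((659.61279296875, -11.111892700195312), (192.26954650878906, 112.16712188720703), 84.5723876953125) 0.12513945646885655
ring 759 [0.58581594 0.04864981] 0.10687566856587105 0.0011070003831135586
```

```bash
cat > fit2.py <<'E'
from h import *
yaw=np.radians(-5.2)
R=np.array([[np.cos(yaw),-np.sin(yaw)],[np.sin(yaw),np.cos(yaw)]])
C=np.array([.615,0])
for c in("top","side"):
    d=np.load(f"{c}0.npy");P=cloud(c,d)
    ok=(d>0)&(P[...,0]>.42)&(P[...,0]<.78)&(abs(P[...,1])<.2)
    Q=P[ok];q=(Q[:,:2]-C)@R*1000;z=Q[:,2]*1000
    def ext(m,n):
        a=q[m];print(c,n,m.sum(),"x",np.round(np.percentile(a[:,0],[1,3,50,97,99]),1),"y",np.round(np.percentile(a[:,1],[1,3,50,97,99]),1),"z",round(np.median(z[m]),1))
    m=(z>72)&(z<90); ext(m&(abs(q[:,0])<90)&(abs(q[:,1]) <150),"deck-y")
    ext(m&(abs(q[:,1])<110)&(q[:,0]<150),"deck-x")
    ext((z>120)&(z<130)&(q[:,0]>-30)&(q[:,1]<-10)&(q[:,0]<120),"cover")
    ext((z>102)&(z<112)&(q[:,1]>-12)&(q[:,0]<40),"ring")
    ext((z>98)&(z<117)&(abs(q[:,0]+45)<32)&(abs(q[:,1]+55)<32),"nut")
    ext((z>108)&(z<118)&(q[:,1]<-93)&(q[:,1]>-120),"cheek")
    ext((z>98)&(z<115)&(q[:,0]<-80),"tab")
    img=cv2.imread(f"pics/{c}0.png")
E
python3 fit2.py
```

```text
top deck-y 4224 x [-88.8 -86.7 -27.5  60.4  79.4] y [-117.2 -114.    23.7  113.7  116.8] z 80.9
top deck-x 5415 x [-121.6 -118.1  -42.8  115.7  119.1] y [-102.9  -97.8   17.2  105.8  108.7] z 80.4
top cover 1402 x [ -7.5  -5.4  43.4  97.5 100.6] y [-99.6 -97.8 -59.3 -19.6 -14.1] z 123.9
top ring 322 x [-123.4 -122.7  -45.2   24.3   25.3] y [ -9.   -7.6  47.4 102.7 104. ] z 106.5
top nut 74 x [-58.3 -57.4 -47.3 -36.4 -35.5] y [-79.  -76.7 -56.1 -32.8 -31.9] z 111.0
top cheek 240 x [-82.  -77.4   0.6  99.8 103.4] y [-109.6 -109.4 -105.3 -101.7  -98.2] z 112.4
top tab 106 x [-123.9 -123.7 -103.1  -81.2  -80.7] y [-104.7 -102.9   46.    70.3   72.5] z 106.9
side deck-y 4834 x [-89.2 -87.7 -31.5  62.4  80.3] y [-120.  -119.5  -15.2  101.7  112.4] z 83.7
side deck-x 5822 x [-123.7 -122.1  -62.5   52.6   75.9] y [-109.7 -109.2   -5.6  100.2  106.3] z 82.9
side cover 2167 x [-9.2 -8.1 40.5 95.6 98.5] y [-101.6 -100.5  -67.3  -21.3  -15.5] z 125.2
side ring 644 x [-124.7 -124.2  -46.    21.8   23.8] y [-10.7 -10.1  43.4 101.4 102.4] z 107.5
side nut 128 x [-59.2 -58.9 -47.9 -39.2 -38. ] y [-80.3 -80.1 -52.7 -37.1 -35.5] z 112.1
side cheek 741 x [-83.5 -79.6  12.1  96.6 100.6] y [-110.9 -110.5 -107.3 -100.7  -98.3] z 113.6
side tab 237 x [-124.9 -124.8  -88.2  -80.4  -80.1] y [-110.2 -109.6   34.9   70.3   73.1] z 107.8
```

```bash
cat > fit3.py <<'E'
from h import *
yaw=np.radians(-5.2)
R=np.array([[np.cos(yaw),-np.sin(yaw)],[np.sin(yaw),np.cos(yaw)]])
C=np.array([.614,-.001])
def W(x,y,z): # machine mm -> world
    xy=C+R@(np.array([x,y])/1000); return np.array([xy[0],xy[1],z/1000])
def box(img,c,pts,col,S,o):
    p=proj(c,np.array([W(*a) for a in pts]))
    p=((p-o+.5)*S).astype(int)
    cv2.polylines(img,[p.reshape(-1,1,2)],True,col,1)
if __name__=="__main__":
  for c,o in(("top",(225,140)),("side",(180,130))):
    d=np.load(f"{c}0.npy");P=cloud(c,d)
    q=(P[...,:2]-C)@R*1000;z=P[...,2]*1000
    m=(d>0)&(z>98)&(z<122)&(abs(q[...,0]+46)<34)&(abs(q[...,1]+55)<34)
    print(c,"z",np.percentile(z[m],[5,25,50,75,95]).round(1))
    a=q[m];ev,V=np.linalg.eigh(np.cov(a.T));print("pca",np.degrees(np.arctan2(V[1,1],V[0,1])).round(1),np.sqrt(ev).round(1),a.mean(0).round(1),a.min(0),a.max(0))
    t=eyes.trace if 0 else None
    S=6;w,h=(110,100) if c=="top" else (132,100)
    im=cv2.imread(f"pics/{c}0.png")[o[1]:o[1]+h,o[0]:o[0]+w];im=cv2.resize(im,None,fx=S,fy=S,interpolation=cv2.INTER_CUBIC)
    im=cv2.convertScaleAbs(im,alpha=1.4)
    O=np.array(o)
    th=np.linspace(0,2*np.pi,60)
    box(im,c,[(-120,-117,80),(120,-117,80),(120,117,80),(-120,117,80)],(0,255,0),S,O)
    box(im,c,[(-33+58*np.cos(t),49+58*np.sin(t),108) for t in th],(0,0,255),S,O)
    box(im,c,[(-8,-99,125),(-8,-19,125),(104,-19,125),(104,-99,125)],(255,0,0),S,O)
    box(im,c,[(-45+11*np.cos(t),-55+11*np.sin(t),95) for t in th],(0,255,255),S,O)
    A=np.radians(63)
    for z in(95,115):
      box(im,c,[(-45+26*np.cos(A),-55+26*np.sin(A),z),(-45-26*np.cos(A),-55-26*np.sin(A),z)],(255,0,255),S,O)
    for s in(12,26):
      box(im,c,[(-107-s,27,110),(-107-s,71,110),(-107-s,71,80),(-107-s,27,80)],(255,255,0),S,O)
    cv2.imwrite(f"pics/{c}_ov.png",im)
E
python3 fit3.py
```

```text
top z [ 99.1 105.9 111.7 114.3 116.9]
pca 67.5 [ 2.5 15.8] [-46.1 -54.4] [-57.70667383 -78.18830586] [-32.75466537 -29.43443599]
side z [ 99.3 106.1 112.7 115.9 117.5]
pca 68.5 [ 2.5 16.6] [-48.2 -58.4] [-58.39021508 -79.648724  ] [-35.59179199 -31.88229251]
```

```bash
ls -la pics
```

```text
total 2088
drwxr-xr-x 2 agent agent   4096 Dec  7 13:44 .
drwxr-xr-x 3 agent agent   4096 Dec  7 13:44 ..
-rw-r--r-- 1 agent agent 307668 Dec  7 13:42 side0.png
-rw-r--r-- 1 agent agent 418052 Dec  7 13:43 side0c.png
-rw-r--r-- 1 agent agent 494620 Dec  7 13:44 side_ov.png
-rw-r--r-- 1 agent agent 239640 Dec  7 13:42 top0.png
-rw-r--r-- 1 agent agent 316348 Dec  7 13:43 top0c.png
-rw-r--r-- 1 agent agent 336339 Dec  7 13:44 top_ov.png
```

View pics/top_ov.png

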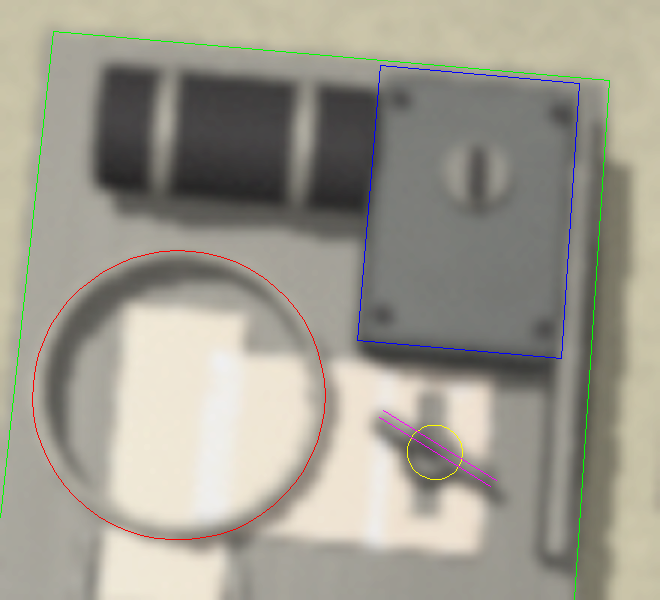

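View pics/side_ov.png

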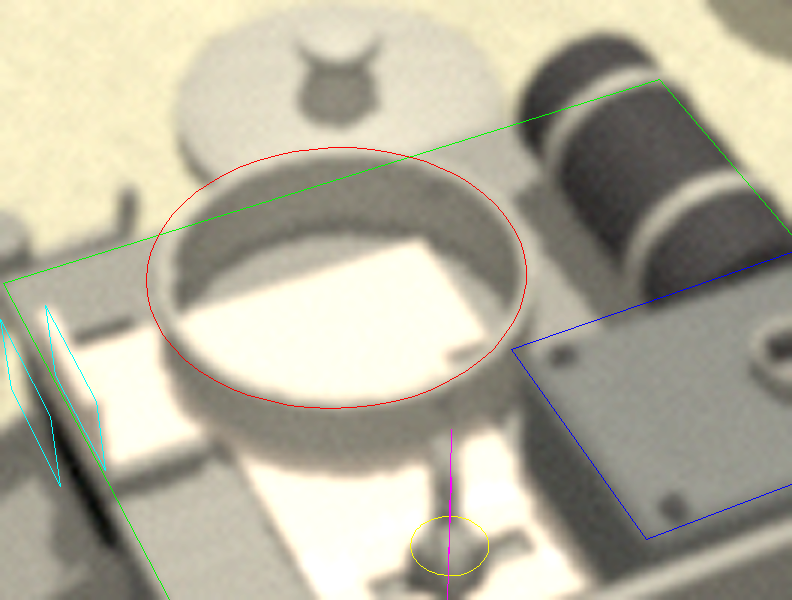

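```bash
cat > ov2.py <<'E'
from h import *
from fit3 import *
ims=[]
for c,o in(("top",(275,195)),("side",(232,195))):
    S=10;w,h=38,48
    im0=cv2.imread(f"pics/{c}0.png")[o[1]:o[1]+h,o[0]:o[0]+w];im=cv2.resize(im0,None,fx=S,fy=S,interpolation=cv2.INTER_CUBIC)
    raw=im.copy();O=np.array(o)
    th=np.linspace(0,2*np.pi,60)
    box(im,c,[(-45+11*np.cos(t),-55+11*np.sin(t),96) for t in th],(0,255,255),S,O)
    A=np.radians(67)
    box(im,c,[(-45+26*np.cos(A),-55+26*np.sin(A),106+z) if s>0 else (-45-26*np.cos(A),-55-26*np.sin(A),106+z) for s,z in((1,-10),(1,10),(-1,10),(-1,-10))],(255,0,255),S,O)
    box(im,c,[(-8,-99,80),(-8,-19,80),(-8,-19,125),(-8,-99,125)],(255,0,0),S,O)
    ims.append(np.hstack([raw,im]))
cv2.imwrite("pics/nutov_a.png",ims[0]);cv2.imwrite("pics/nutov_b.png",ims[1])
E
python3 ov2.py
```

```text
(no output)
```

View pics/nutov_a.png

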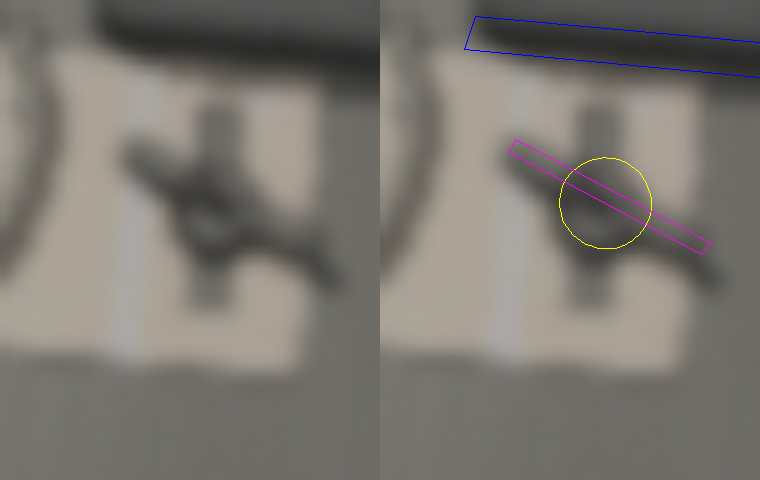

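View pics/nutov_b.png

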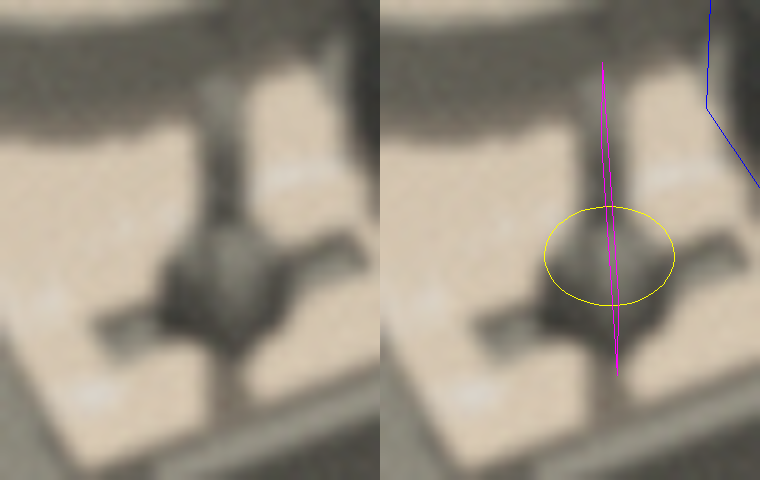

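```bash
python3 - <<'E'
from h import *
from fit3 import R,C
def atz(c,u,v,z):
    a=unproj(c,np.array(u,float),np.array(v,float),.5);b=unproj(c,np.array(u,float),np.array(v,float),1.)
    t=(z-a[2])/(b[2]-a[2]);return a+t*(b-a)
# raw zoom coordinates -> pixel: o + s/10 -0.5
T=[("tipL",(130,155)),("tipR",(333,278)),("mid",(231,217))]
for n,(a,b) in T:
  for z in(.102,.106,.110):
    p=atz("top",275+a/10-.5,195+b/10-.5,z);print("top",n,z,p.round(4),((p[:2]-C)@R*1000).round(1))
for n,(a,b) in [("tipFar",(220,95)),("tipNear",(228,400)),("hubc",(228,262))]:
  for z in(.102,.106,.110):
    p=atz("side",232+a/10-.5,195+b/10-.5,z);print("side",n,z,p.round(4),((p[:2]-C)@R*1000).round(1))
# known deck corners for calibration bias: ring etc
for c in("top","side"):
    r=eyes.trace(c,"nut_center")
    for k in r[:2]:
        ys,xs=np.nonzero(k["pixels"]);print(c,k["confidence"],k["pixel"],len(xs),xs.min(),xs.max(),ys.min(),ys.max(),xs.mean(),ys.mean())
    r=eyes.trace(c,"gate_tab")
    for k in r[:1]:
        ys,xs=np.nonzero(k["pixels"]);print(c,"tab",k["confidence"],k["pixel"],len(xs),xs.min(),xs.max(),ys.min(),ys.max())
E
```

```text
top tipL 0.102 [ 0.575  -0.0285  0.102 ] [-36.4 -30.9]
top tipL 0.106 [ 0.5744 -0.0282  0.106 ] [-37.  -30.7]
top tipL 0.11 [ 0.5738 -0.0279  0.11  ] [-37.6 -30.5]
top tipR 0.102 [ 0.5455 -0.0764  0.102 ] [-61.3 -81.3]
top tipR 0.106 [ 0.5451 -0.076   0.106 ] [-61.9 -80.9]
top tipR 0.11 [ 0.5446 -0.0755  0.11  ] [-62.4 -80.5]
top mid 0.102 [ 0.5601 -0.0524  0.102 ] [-49.  -56.1]
top mid 0.106 [ 0.5596 -0.052   0.106 ] [-49.6 -55.8]
top mid 0.11 [ 0.559  -0.0517  0.11  ] [-50.2 -55.4]
side tipFar 0.102 [ 0.579  -0.0239  0.102 ] [-32.8 -26. ]
side tipFar 0.106 [ 0.5771 -0.0271  0.106 ] [-34.4 -29.3]
side tipFar 0.11 [ 0.5751 -0.0303  0.11  ] [-36.1 -32.7]
side tipNear 0.102 [ 0.5454 -0.0823  0.102 ] [-61.  -87.2]
side tipNear 0.106 [ 0.5437 -0.0851  0.106 ] [-62.4 -90.1]
side tipNear 0.11 [ 0.542  -0.0878  0.11  ] [-63.8 -93. ]
side hubc 0.102 [ 0.5606 -0.0572  0.102 ] [-48.1 -60.8]
side hubc 0.106 [ 0.5588 -0.0601  0.106 ] [-49.7 -63.9]
side hubc 0.11 [ 0.557 -0.063  0.11 ] [-51.2 -66.9]
top 0.58 [293.9, 213.3] 134 289 306 209 221 296.56716417910445 215.07462686567163
top tab 0.78 [266.7, 215.6] 2001 242 306 190 244
side 0.74 [296.1, 306.3] 2188 233 343 279 332 294.6851005484461 305.5722120658135
side 0.59 [252.0, 221.0] 215 247 260 203 230 253.54418604651164 219.26511627906976
side tab 0.58 [238.1, 208.2] 2395 186 277 171 242
```

```bash
python3 - <<'E'
from h import *
from fit3 import R,C,W
print("nut",W(-47,-55.5,106),"tab front 26/12",W(-107-26-3,49,95),W(-110-12,49,95),"home front",W(-110,49,95))
from scipy.spatial.transform import Rotation as Ro
s=manip.get_state();print(Ro.from_rotvec(s["ee_rot"]).as_matrix().round(3),s["joint_pos"])
d=np.load("side0.npy");P=cloud("side",d);q=(P[...,:2]-C)@R*1000;z=P[...,2]*1000
m=(d>0)&(q[...,1]>20)&(q[...,1]<80)&(q[...,0]<-92)&(q[...,0]>-150)&(z>70)
for lo in range(-145,-92,4):
    k=m&(q[...,0]>=lo)&(q[...,0]<lo+4);print(lo,k.sum(),np.percentile(z[k],[10,50,90,97]).round(1) if k.any() else "")
E
python3 - <<'E'
import cv2
a=cv2.imread("pics/side0.png")[170:235,170:250]
cv2.imwrite("pics/tabz.png",cv2.resize(a,None,fx=9,fy=9,interpolation=cv2.INTER_CUBIC))
E
```

```text
nut [ 0.56216333 -0.05201185  0.106     ] tab front 26/12 [0.48300072 0.06012437 0.095     ] [0.4969431  0.05885551 0.095     ] home front [0.50889371 0.05776792 0.095     ]
[[ 0.292 -0.957 -0.   ]
 [-0.957 -0.292 -0.   ]
 [ 0.     0.    -1.   ]] [-1.49267265e+00  1.04104489e-01  9.73234417e-02  1.56388947e+00
 -2.86125938e-05  1.35306355e+00]
-145 0 
-141 0 
-137 0 
-133 0 
-129 0 
-125 127 [ 78.8  98.1 110.1 111.4]
-121 47 [ 82.2 108.6 110.6 110.9]
-117 15 [84.6 86.  87.5 89.8]
-113 44 [84.3 85.6 87.  89.2]
-109 54 [84.1 85.5 86.7 88.5]
-105 53 [83.8 85.5 87.3 89.6]
-101 52 [84.1 85.7 87.  89.5]
-97 52 [84.2 85.5 88.4 89.4]
-93 12 [84.2 85.8 87.1 87.4]
```

View pics/tabz.png

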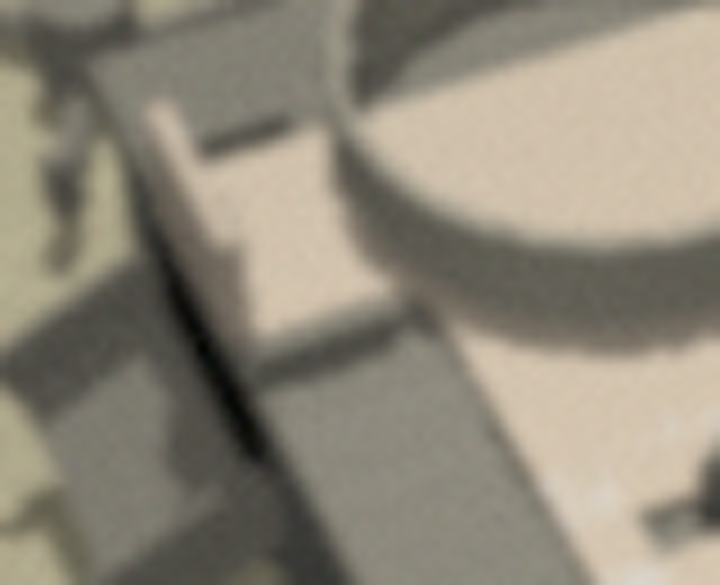

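The tab is about 15 mm out, at roughly (0.494, 0.059); the nut is at about (0.562, -0.052, 0.106). I'll push first, and need a planning helper for that.

```bash
cat > plan.py <<'E'
import sys,json
from h import *
from scipy.spatial.transform import Rotation as Ro
def plan(pos,head,grip,maxrows=5,smax=38,amax=.12):
    s=manip.get_state();p=s["position"].copy();Rm=Ro.from_rotvec(s["ee_rot"])
    h=np.radians(head)
    T=Ro.from_matrix(np.array([[np.cos(h),np.sin(h),0],[np.sin(h),-np.cos(h),0],[0,0,-1]]))
    rows=[]
    M=Rm.as_matrix();cur=np.arctan2(M[1,0],M[0,0]);dh=h-cur
    # keep requested winding through j6 est
    dh=(dh+np.pi)%(2*np.pi)-np.pi
    D=np.array(pos)-p
    N=int(max(np.ceil(np.linalg.norm(D)*1000/smax),np.ceil(abs(dh)/amax),1))
    for i in range(min(N,maxrows)):
        hh=cur+dh*i/N; X=np.array([[np.cos(hh),np.sin(hh),0],[np.sin(hh),-np.cos(hh),0],[0,0,-1]])
        t=X.T@(D/N)*1000
        rows.append([[0,0,round(-dh/N,3)],[round(float(v),1) for v in t],grip])
    print("N",N,"dh",round(np.degrees(dh),1));print(json.dumps(rows))
    print("tilt",M[:,2].round(4),"j",s["joint_pos"].round(2),"F",s["force"].round(2),"tq",s["torque"].round(3),"t",round(s["t"],2),"w",round(s["grip_width"],3),"p",p.round(4),"head",np.degrees(cur).round(1))
a=[float(v) for v in sys.argv[1:]]
plan(a[:3],a[3],int(a[4]),int(a[5]) if len(a)>5 else 5)
E
python3 plan.py .44 .064 .22 84.8 255 25
```

```text
N 23 dh 157.8
[[[0, 0, -0.12], [-23.2, -19.1, 0.5], 255], [[0, 0, -0.12], [-20.7, -21.7, 0.5], 255], [[0, 0, -0.12], [-18.0, -24.1, 0.5], 255], [[0, 0, -0.12], [-15.0, -26.0, 0.5], 255], [[0, 0, -0.12], [-11.8, -27.6, 0.5], 255], [[0, 0, -0.12], [-8.4, -28.8, 0.5], 255], [[0, 0, -0.12], [-4.9, -29.6, 0.5], 255], [[0, 0, -0.12], [-1.3, -30.0, 0.5], 255], [[0, 0, -0.12], [2.3, -29.9, 0.5], 255], [[0, 0, -0.12], [5.9, -29.5, 0.5], 255], [[0, 0, -0.12], [9.4, -28.5, 0.5], 255], [[0, 0, -0.12], [12.7, -27.2, 0.5], 255], [[0, 0, -0.12], [15.9, -25.5, 0.5], 255], [[0, 0, -0.12], [18.8, -23.4, 0.5], 255], [[0, 0, -0.12], [21.5, -21.0, 0.5], 255], [[0, 0, -0.12], [23.8, -18.3, 0.5], 255], [[0, 0, -0.12], [25.8, -15.3, 0.5], 255], [[0, 0, -0.12], [27.5, -12.1, 0.5], 255], [[0, 0, -0.12], [28.7, -8.8, 0.5], 255], [[0, 0, -0.12], [29.6, -5.3, 0.5], 255], [[0, 0, -0.12], [30.0, -1.7, 0.5], 255], [[0, 0, -0.12], [30.0, 1.9, 0.5], 255], [[0, 0, -0.12], [29.5, 5.5, 0.5], 255]]
tilt [-0.e+00 -1.e-04 -1.e+00] j [-1.49  0.1   0.1   1.56 -0.    1.35] F [-0.37 -1.    0.15] tq [ 0.017 -0.048  0.061] t 1.0 w 0.998 p [ 0.1749 -0.574   0.2313] head -73.0
```

move_arm([
  [[0,0,-0.12],[-23,-19,0],255],
  [[0,0,-0.12],[-21,-22,0],255],
  [[0,0,-0.12],[-18,-24,0],255],
  [[0,0,-0.12],[-15,-26,0],255],
  [[0,0,-0.12],[-12,-28,0],255],
], force=20)

```text
t: 1.42
position: [0.2307, -0.4334, 0.2281]
ee_rot: [-2.97, 1.018, 0.002]
force: [1.0, -0.0, 0.4]
grip_width: 0.3
```

move_arm([
  [[0,0,-0.12],[-8,-29,0],255],
  [[0,0,-0.12],[-5,-30,0],255],
  [[0,0,-0.12],[-1,-30,0],255],
  [[0,0,-0.12],[2,-30,0],255],
  [[0,0,-0.12],[6,-30,0],255],
])

```text
t: 1.83
position: [0.2867, -0.2856, 0.2282]
ee_rot: [-3.141, 0.055, -0.0]
force: [-0.0, 0.1, 0.4]
grip_width: 0.001
```

```bash
python3 plan.py .44 .064 .22 84.8 255 5
```

```text
N 13 dh 86.8
[[[0, 0, -0.117], [10.8, -27.3, 0.6], 255], [[0, 0, -0.117], [13.9, -25.8, 0.6], 255], [[0, 0, -0.117], [16.9, -24.0, 0.6], 255], [[0, 0, -0.117], [19.5, -21.9, 0.6], 255], [[0, 0, -0.117], [22.0, -19.5, 0.6], 255]]
tilt [ 1.e-04  5.e-04 -1.e+00] j [-1.11 -0.51 -0.44  1.63  0.    0.5 ] F [-0.    0.1   0.41] tq [-0.01  -0.021 -0.035] t 1.83 w 0.001 p [ 0.2867 -0.2856  0.2282] head -2.0
```

move_arm([
  [[0,0,-0.12],[11,-27,0.5],255],
  [[0,0,-0.12],[14,-26,0.5],255],
  [[0,0,-0.12],[17,-24,0.5],255],
  [[0,0,-0.12],[20,-22,0.5],255],
  [[0,0,-0.12],[22,-19,0.5],255],
])

```text
t: 2.25
position: [0.3457, -0.1438, 0.2267]
ee_rot: [3.003, 0.912, 0.003]
force: [1.4, -0.1, -0.2]
grip_width: -0.001
```

```bash
python3 plan.py .44 .064 .22 84.8 255 5
```

```text
N 8 dh 51.0
[[[0, 0, -0.111], [24.2, -15.0, 0.8], 255], [[0, 0, -0.111], [25.8, -12.2, 0.8], 255], [[0, 0, -0.111], [27.0, -9.3, 0.8], 255], [[0, 0, -0.111], [27.8, -6.3, 0.8], 255], [[0, 0, -0.111], [28.4, -3.1, 0.8], 255]]
tilt [ 0.0029 -0.0026 -1.    ] j [-0.75 -0.61 -0.52  1.66  0.    0.23] F [ 1.35 -0.08 -0.25] tq [ 0.023 -0.029  0.011] t 2.25 w -0.001 p [ 0.3457 -0.1438  0.2267] head 33.8
```

move_arm([
  [[0,0,-0.11],[24,-15,0.8],255],
  [[0,0,-0.11],[26,-12,0.8],255],
  [[0,0,-0.11],[27,-9,0.8],255],
  [[0,0,-0.11],[28,-6,0.8],255],
  [[0,0,-0.11],[28,-3,0.8],255],
])

```text
t: 2.67
position: [0.4061, -0.0069, 0.2238]
ee_rot: [2.613, 1.729, 0.005]
force: [-0.3, -0.1, -0.0]
grip_width: -0.002
```

```bash
python3 plan.py .462 .062 .16 84.8 255 5
```

```text
N 3 dh 17.8
[[[0, 0, -0.104], [28.4, 8.2, 21.3], 255], [[0, 0, -0.104], [27.4, 11.1, 21.3], 255], [[0, 0, -0.104], [26.1, 13.8, 21.3], 255]]
tilt [ 0.0076 -0.0051 -1.    ] j [-0.34 -0.51 -0.46  1.62 -0.    0.06] F [-0.27 -0.09 -0.03] tq [-0.008  0.017  0.023] t 2.67 w -0.002 p [ 0.4061 -0.0069  0.2238] head 67.0
```

move_arm([
  [[0,0,-0.1],[28,8,20],255],
  [[0,0,-0.1],[27,11,20],255],
  [[0,0,-0.1],[26,14,20],255],
  [[0,0,0],[0,0,0],255],
])

```text
t: 3.0
position: [0.466, 0.069, 0.1635]
ee_rot: [2.293, 2.128, 0.01]
force: [-0.5, -0.6, 0.0]
grip_width: 0.006
```

```bash
python3 plan.py .467 .0615 .095 84.8 255 5
```

```text
N 2 dh -0.9
[[[0, 0, 0.008], [-3.7, 0.8, 34.2], 255], [[0, 0, 0.008], [-3.7, 0.8, 34.2], 255]]
tilt [ 0.0139 -0.0059 -0.9999] j [-0.13 -0.32 -0.42  1.45 -0.   -0.05] F [-0.52 -0.58  0.03] tq [0.029 0.042 0.042] t 3.0 w 0.006 p [0.466  0.069  0.1635] head 85.7
```

move_arm([
  [[0.014,0.006,0.008],[-4,0,34],255],
  [[0,0,0.008],[-4,0,34],255],
  [[0,0,0],[0,0,0],255],
])

```text
t: 3.25
position: [0.4668, 0.0628, 0.0942]
ee_rot: [2.315, 2.124, 0.003]
force: [0.1, -0.4, -0.5]
grip_width: 0.001
```

```bash
python3 plan.py .475 .061 .095 84.8 255 5; python3 - <<'E'
from h import *
p,d=eyes.capture("side"); cv2.imwrite("pics/side1.png",cv2.resize(p[120:270,140:340],None,fx=4,fy=4,interpolation=cv2.INTER_CUBIC))
E
```

```text
N 1 dh -0.3
[[[0, 0, 0.005], [-1.1, 8.3, -0.8], 255]]
tilt [ 0.0014  0.0013 -1.    ] j [-0.15 -0.28 -0.52  1.33  0.   -0.06] F [ 0.08 -0.38 -0.46] tq [-0.02   0.141  0.035] t 3.25 w 0.001 p [0.4668 0.0628 0.0942] head 85.1
```

View pics/side1.png

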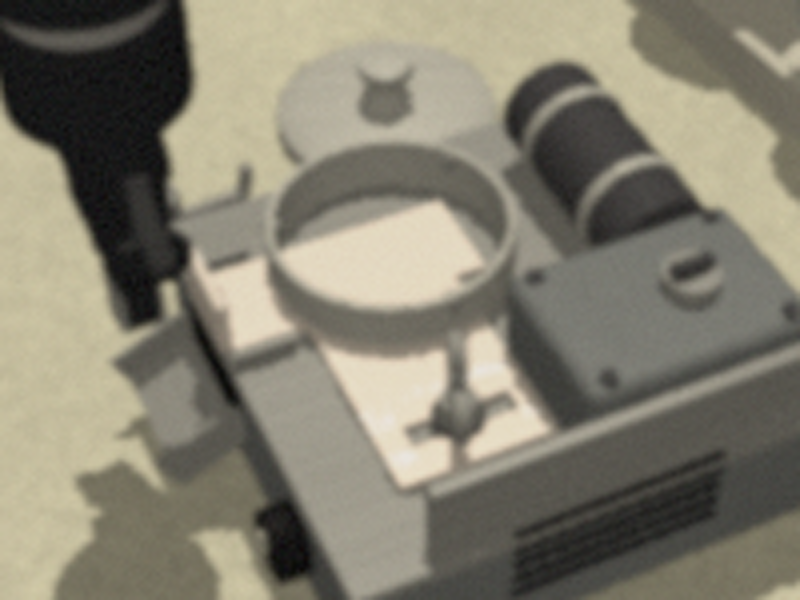

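The closed fingers are in front of the tab and clear of the spout. I'll creep in.

move_arm([
  [[0,0,0],[-1,5,0],255],
  [[0,0,0],[0,4,0],255],
  [[0,0,0],[0,3,0],255],
  [[0,0,0],[0,3,0],255],
])

```text
t: 3.63
position: [0.4864, 0.0593, 0.1047]
ee_rot: [2.311, 2.117, 0.013]
force: [-2.5, -0.6, -1.0]
grip_width: 0.0
```

move_arm([
  [[0,0,0],[0,3,0],255],
  [[0,0,0],[0,3,0],255],
  [[0,0,0],[0,3,0],255],
])

```text
t: 3.88
position: [0.4973, 0.0582, 0.1073]
ee_rot: [2.31, 2.115, 0.015]
force: [-1.8, 0.7, 0.4]
grip_width: 0.001
```

```bash
python3 plan.py .4935 .0585 .095 84.8 255 5
```

```text
N 1 dh -0.2
[[[0, 0, 0.003], [0.0, -3.8, 12.3], 255]]
tilt [ 1.330e-02 -5.000e-04 -9.999e-01] j [-0.15 -0.21 -0.43  1.34  0.   -0.06] F [-1.83  0.67  0.44] tq [0.097 0.353 0.02 ] t 3.88 w 0.001 p [0.4973 0.0582 0.1073] head 85.0
```

move_arm([
  [[0.013,0,0],[0,-4,12],255],
  [[0,0,0],[0,0,0],255],
])

```text
t: 4.05
position: [0.495, 0.0583, 0.0958]
ee_rot: [2.316, 2.121, 0.003]
force: [0.0, 0.5, 0.5]
grip_width: -0.003
```

```bash
python3 plan.py .4935 .0585 .095 84.8 255 5
```

```text
N 1 dh -0.2
[[[0, 0, 0.003], [0.1, -1.5, 0.8], 255]]
tilt [ 2.4e-03  4.0e-04 -1.0e+00] j [-0.15 -0.19 -0.44  1.32  0.   -0.06] F [0.04 0.47 0.46] tq [-0.039  0.035  0.012] t 4.05 w -0.003 p [0.495  0.0583 0.0958] head 85.0
```

move_arm([
  [[0.003,0,0],[0,2,1],255],
  [[0.003,0,0],[0,2,1],255],
  [[0.003,0,0],[0,2,1],255],
])

```text
t: 4.3
position: [0.4996, 0.058, 0.0928]
ee_rot: [-2.311, -2.116, 0.011]
force: [-20.3, 2.2, 15.5]
grip_width: -0.001
```

```bash
python3 plan.py .4935 .0585 .095 84.8 255 5
```

```text
N 1 dh -0.2
[[[0, 0, 0.003], [-0.1, -6.1, -2.2], 255]]
tilt [-0.0107  0.0014 -0.9999] j [-0.14 -0.16 -0.41  1.33 -0.   -0.06] F [-20.29   2.17  15.52] tq [0.317 4.107 0.013] t 4.3 w -0.001 p [0.4996 0.058  0.0928] head 85.0
```

The force jumped to about 20 N, so the gate is at its stop (position matches the prediction). Backing off.

move_arm([
  [[-0.01,0,0],[0,-4,-1],255],
  [[0,0,0],[0,-4,0],255],
  [[0,0,0],[0,-12,0],255],
  [[0,0,0],[0,-15,-10],255],
  [[0,0,0],[0,0,0],255],
])

```text
t: 4.72
position: [0.464, 0.0611, 0.1039]
ee_rot: [-2.315, -2.12, 0.002]
force: [0.6, -0.0, 0.9]
grip_width: -0.003
```

```bash
python3 plan.py .46 .0585 .18 84.8 255 5; python3 - <<'E'
from h import *
from fit3 import *
p,d=eyes.capture("side");np.save("side2.npy",d); cv2.imwrite("pics/side2f.png",p); cv2.imwrite("pics/side2.png",cv2.resize(p[120:270,140:340],None,fx=4,fy=4,interpolation=cv2.INTER_CUBIC))
P=cloud("side",d);q=(P[...,:2]-C)@R*1000;z=P[...,2]*1000
m=(d>0)&(q[...,1]>20)&(q[...,1]<80)&(q[...,0]<-92)&(q[...,0]>-150)&(z>70)&(z<116)
for lo in range(-129,-92,2):
    k=m&(q[...,0]>=lo)&(q[...,0]<lo+2);print(lo,k.sum(),np.percentile(z[k],[10,50,90,97]).round(1) if k.any() else "")
E
```

```text
N 3 dh -0.2
[[[0, 0, 0.001], [-1.0, -1.3, -25.4], 255], [[0, 0, 0.001], [-1.0, -1.3, -25.4], 255], [[0, 0, 0.001], [-1.0, -1.3, -25.4], 255]]
tilt [-2.8e-03  8.0e-04 -1.0e+00] j [-0.15 -0.29 -0.51  1.36  0.   -0.06] F [ 0.6  -0.01  0.86] tq [ 0.026 -0.008 -0.015] t 4.72 w -0.003 p [0.464  0.0611 0.1039] head 85.0
-129 0 
-127 0 
-125 1 [78.8 78.8 78.8 78.8]
-123 42 [76.1 79.1 80.8 81.6]
-121 31 [79.3 80.3 85.4 87.1]
-119 25 [79.5 80.6 82.9 87.4]
-117 27 [79.4 80.8 86.6 88.4]
-115 26 [79.1 81.  88.2 89.1]
-113 30 [79.4 81.3 84.8 89.2]
-111 27 [79.1 80.7 84.7 89.1]
-109 103 [ 81.5  94.4 109.2 111.1]
-107 39 [ 84.4 108.9 111.4 112.4]
-105 24 [ 88.9 109.  111.3 111.9]
-103 18 [ 86.6 107.4 110.3 111.1]
-101 3 [84.9 85.  85.4 85.4]
-99 9 [84.8 85.4 86.5 86.9]
-97 12 [84.8 85.8 87.4 88.1]
-95 26 [84.1 85.2 87.3 88.7]
-93 17 [84.1 85.6 87.1 87.4]
```

View pics/side2.png

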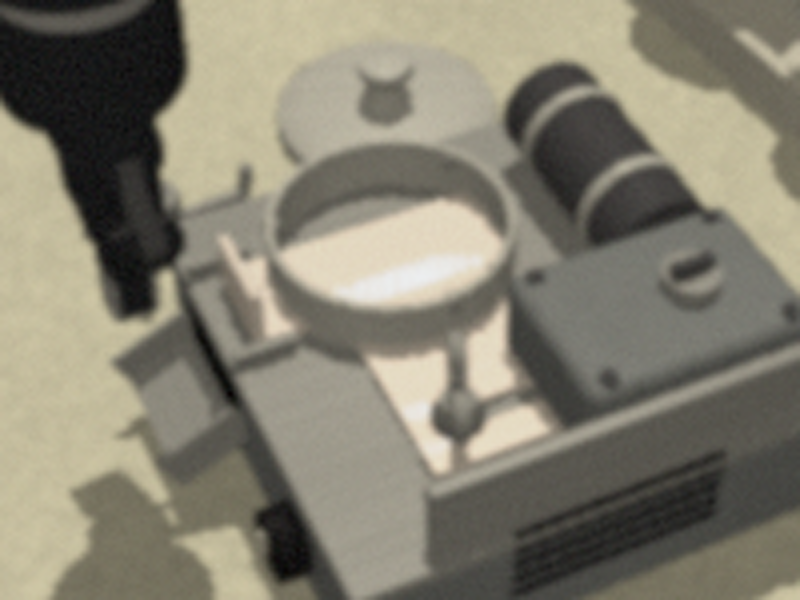

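The side view shows the tab at (240,290) moved back and the slot sliding under the nut. Depth puts the tab's front face at -109 mm, which is home. Next, up and over to the nut.

move_arm([
  [[0,0,0],[0,0,-30],207],
  [[0,0,0],[0,0,-30],207],
  [[0,0,0],[0,0,-20],207],
])

```text
t: 5.02
position: [0.4633, 0.061, 0.1797]
ee_rot: [-2.312, -2.115, 0.009]
force: [0.5, 0.4, 0.4]
grip_width: 0.191
```

```bash
python3 plan.py .562 -.052 .18 150 207 12
```

```text
N 10 dh 65.1
[[[0, 0, -0.114], [-10.4, 10.8, -0.0], 207], [[0, 0, -0.114], [-11.5, 9.6, -0.0], 207], [[0, 0, -0.114], [-12.6, 8.2, -0.0], 207], [[0, 0, -0.114], [-13.4, 6.7, -0.0], 207], [[0, 0, -0.114], [-14.1, 5.2, -0.0], 207], [[0, 0, -0.114], [-14.6, 3.5, -0.0], 207], [[0, 0, -0.114], [-14.9, 1.9, -0.0], 207], [[0, 0, -0.114], [-15.0, 0.2, -0.0], 207], [[0, 0, -0.114], [-14.9, -1.5, -0.0], 207], [[0, 0, -0.114], [-14.7, -3.2, -0.0], 207]]
tilt [-0.0096  0.0018 -1.    ] j [-0.15 -0.3  -0.38  1.5   0.   -0.06] F [0.49 0.42 0.42] tq [-0.02  -0.024 -0.016] t 5.02 w 0.191 p [0.4633 0.061  0.1797] head 84.9
```

move_arm([
  [[-0.01,0,-0.114],[-10,11,0],207],
  [[0,0,-0.114],[-12,10,0],207],
  [[0,0,-0.114],[-13,8,0],207],
  [[0,0,-0.114],[-13,7,0],207],
  [[0,0,-0.114],[-14,5,0],207],
])

```text
t: 5.43
position: [0.521, 0.003, 0.1859]
ee_rot: [1.592, 2.695, 0.01]
force: [-0.4, -0.6, 0.7]
grip_width: 0.188
```

```bash
python3 plan.py .562 -.052 .18 150 207 12
```

```text
N 5 dh 31.1
[[[0, 0, -0.109], [-13.6, 1.9, 1.2], 207], [[0, 0, -0.109], [-13.7, 0.4, 1.2], 207], [[0, 0, -0.109], [-13.7, -1.1, 1.2], 207], [[0, 0, -0.109], [-13.5, -2.6, 1.2], 207], [[0, 0, -0.109], [-13.1, -4.0, 1.2], 207]]
tilt [ 1.310e-02 -3.000e-04 -9.999e-01] j [-0.25 -0.16 -0.24  1.47  0.   -0.75] F [-0.36 -0.59  0.72] tq [ 0.012  0.039 -0.058] t 5.43 w 0.188 p [0.521  0.003  0.1859] head 118.9
```

move_arm([
  [[0.005,0,-0.11],[-14,2,1],207],
  [[0,0,-0.11],[-14,0,1],207],
  [[0,0,-0.11],[-14,-1,1],207],
  [[0,0,-0.11],[-14,-3,1],207],
  [[0,0,-0.11],[-13,-4,1],207],
])

```text
t: 5.85
position: [0.5696, -0.0576, 0.1792]
ee_rot: [0.758, 3.037, -0.001]
force: [-0.1, 0.7, 0.2]
grip_width: 0.186
```

move_arm([
  [[0,0,0],[0,0,0],207],
])

```text
t: 5.93
position: [0.5711, -0.0596, 0.1781]
ee_rot: [0.751, 3.038, -0.002]
force: [-0.3, -0.3, 0.4]
grip_width: 0.191
```

```bash
python3 plan.py .562 -.052 .14 150 207 12
```

```text
N 2 dh -2.2
[[[0, 0, 0.019], [5.8, 1.2, 19.1], 207], [[0, 0, 0.019], [5.8, 1.1, 19.1], 207]]
tilt [ 0.0114 -0.0041 -0.9999] j [-0.33  0.01 -0.1   1.45 -0.   -1.42] F [-0.29 -0.29  0.44] tq [-0.019  0.057 -0.024] t 5.93 w 0.191 p [ 0.5711 -0.0596  0.1781] head 152.2
```

move_arm([
  [[0.002,0.012,0.02],[6,1,19],207],
  [[0,0,0.02],[6,1,19],207],
  [[0,0,0],[0,0,0],207],
])

```text
t: 6.18
position: [0.5634, -0.0529, 0.1385]
ee_rot: [0.834, 3.028, 0.0]
force: [-0.6, 0.7, 0.4]
grip_width: 0.19
```

```bash
python3 plan.py .562 -.052 .12 150 207 12;python3 - <<'E'
from h import *
for c in("side","top"):
    p,d=eyes.capture(c); o=(200,170) if c=="side" else (245,160)
    cv2.imwrite(f"pics/{c}3.png",cv2.resize(p[o[1]:o[1]+90,o[0]:o[0]+110],None,fx=6,fy=6,interpolation=cv2.INTER_CUBIC))
E
```

```text
N 1 dh 0.8
[[[0, 0, -0.014], [1.7, 0.1, 18.5], 207]]
tilt [ 1.1e-03 -2.0e-04 -1.0e+00] j [-0.32  0.   -0.18  1.39  0.   -1.36] F [-0.58  0.75  0.36] tq [0.04  0.087 0.011] t 6.18 w 0.19 p [ 0.5634 -0.0529  0.1385] head 149.2
```

View pics/side3.png

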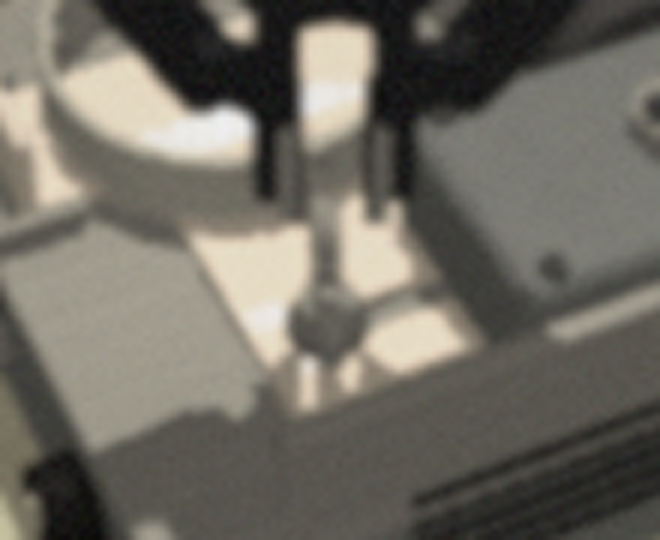

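View pics/top3.png

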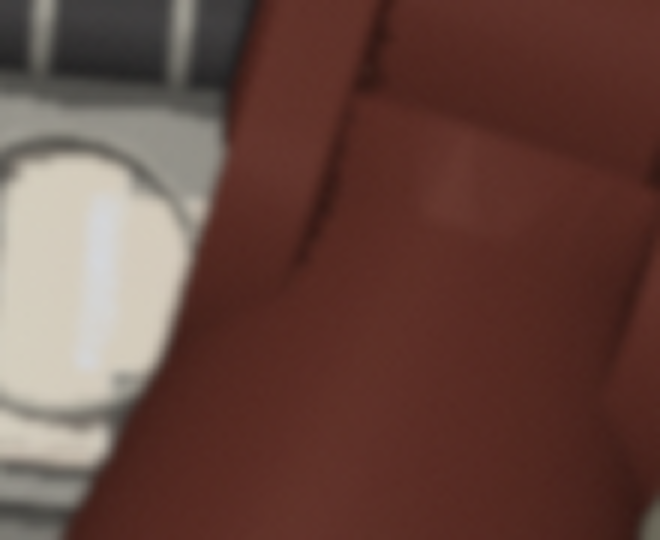

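The side view shows the fork above the wing, with gap centre at column ~337 and the wing at ~325. That means shifting about 3 mm along tool +x, then lowering.

move_arm([
  [[0,0,-0.01],[3,0,10],207],
  [[0,0,0],[0,0,8],207],
  [[0,0,0],[0,0,0],207],
])

```text
t: 6.53
position: [0.5641, -0.0523, 0.1256]
ee_rot: [0.812, 3.025, -0.001]
force: [-0.4, 0.7, -0.0]
grip_width: 0.188
```

```bash
python3 plan.py .5608 -.0514 .1 150 207 12;python3 - <<'E'
from h import *
for c in("side",):
    p,d=eyes.capture(c); o=(200,170) if c=="side" else (245,160)
    cv2.imwrite(f"pics/{c}4.png",cv2.resize(p[o[1]:o[1]+90,o[0]:o[0]+110],None,fx=6,fy=6,interpolation=cv2.INTER_CUBIC))
E
```

```text
N 1 dh 0.0
[[[0, 0, -0.001], [3.3, -0.9, 25.6], 207]]
tilt [ 0.0093 -0.0032 -1.    ] j [-0.32 -0.   -0.21  1.36 -0.   -1.37] F [-0.42  0.74 -0.01] tq [ 0.02   0.037 -0.069] t 6.53 w 0.188 p [ 0.5641 -0.0523  0.1256] head 150.0
```

View pics/side4.png

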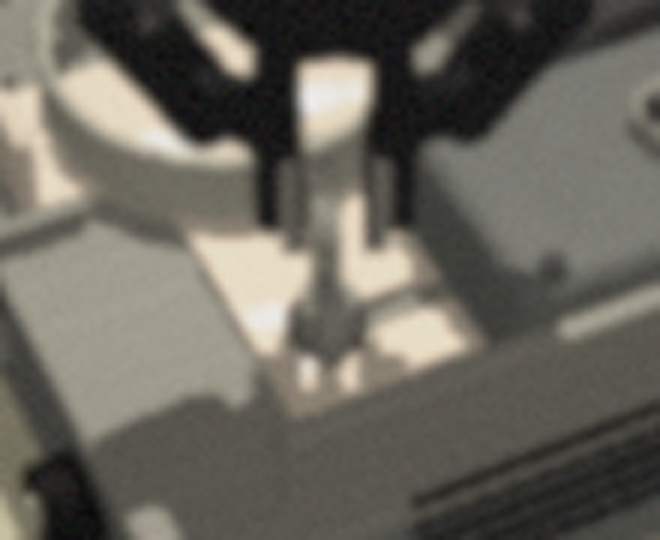

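move_arm([
  [[0.002,0.01,0],[3.5,-1,3],207],
  [[0,0,0],[0,0,0],207],
])

```text
t: 6.75
position: [0.5608, -0.0514, 0.1237]
ee_rot: [0.814, 3.034, 0.0]
force: [-0.1, 0.4, -0.4]
grip_width: 0.191
```

```bash
python3 plan.py .5608 -.0514 .1 150 207 12
```

```text
N 1 dh 0.0
[[[0, 0, -0.001], [0.0, -0.0, 23.7], 207]]
tilt [ 2.e-04  0.e+00 -1.e+00] j [-0.32 -0.   -0.21  1.37  0.   -1.37] F [-0.07  0.38 -0.38] tq [-0.034  0.012 -0.019] t 6.75 w 0.191 p [ 0.5608 -0.0514  0.1237] head 150.0
```

move_arm([
  [[0,0.002,0],[0.5,0,6],207],
  [[0,0,0],[0,0,0],207],
])

```text
t: 6.92
position: [0.5607, -0.0513, 0.1178]
ee_rot: [-0.814, -3.033, -0.001]
force: [-0.7, -0.1, -0.8]
grip_width: 0.185
```

```bash
python3 plan.py .5608 -.0514 .1 150 207 12;python3 - <<'E'
from h import *
for c in("side",):
    p,d=eyes.capture(c); o=(200,170) if c=="side" else (245,160)
    cv2.imwrite(f"pics/{c}5.png",cv2.resize(p[o[1]:o[1]+90,o[0]:o[0]+110],None,fx=6,fy=6,interpolation=cv2.INTER_CUBIC))
E
```

```text
N 1 dh 0.1
[[[0, 0, -0.001], [-0.1, -0.0, 17.8], 207]]
tilt [-9.e-04  8.e-04 -1.e+00] j [-0.32  0.   -0.21  1.36  0.   -1.37] F [-0.73 -0.09 -0.81] tq [0.004 0.002 0.038] t 6.92 w 0.185 p [ 0.5607 -0.0513  0.1178] head 149.9
```

View pics/side5.png

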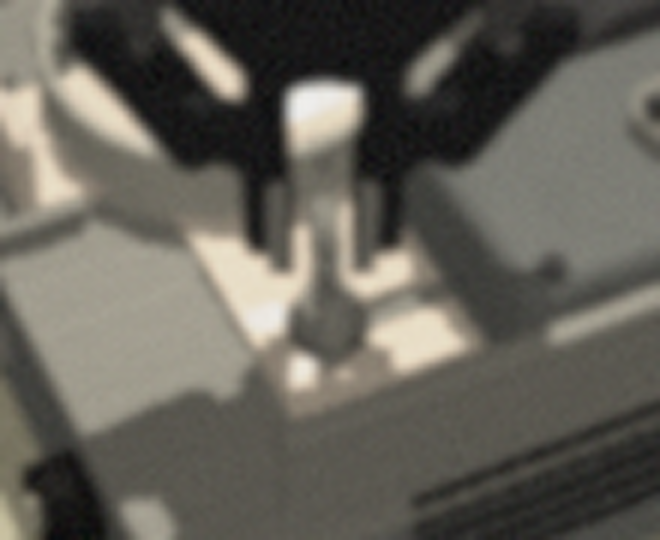

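Jaws at 293 and 355, wing at 323: centred. Lowering.

move_arm([
  [[0,0,0],[0,0,5],207],
  [[0,0,0],[0,0,5],207],
  [[0,0,0],[0,0,3],207],
  [[0,0,0],[0,0,0],207],
])

```text
t: 7.3
position: [0.5614, -0.0516, 0.1045]
ee_rot: [0.815, 3.033, 0.001]
force: [-0.4, 0.6, 0.4]
grip_width: 0.193
```

```bash
python3 plan.py .5608 -.0514 .102 150 207 12;python3 - <<'E'
from h import *
for c in("side",):
    p,d=eyes.capture(c); o=(200,170) if c=="side" else (245,160)
    cv2.imwrite(f"pics/{c}6.png",cv2.resize(p[o[1]:o[1]+90,o[0]:o[0]+110],None,fx=6,fy=6,interpolation=cv2.INTER_CUBIC))
E
```

```text
N 1 dh 0.1
[[[0, 0, -0.001], [0.6, -0.1, 2.5], 207]]
tilt [ 7.e-04  2.e-04 -1.e+00] j [-0.32  0.01 -0.23  1.33  0.   -1.37] F [-0.36  0.6   0.41] tq [ 0.01  -0.038 -0.01 ] t 7.3 w 0.193 p [ 0.5614 -0.0516  0.1045] head 149.9
```

View pics/side6.png

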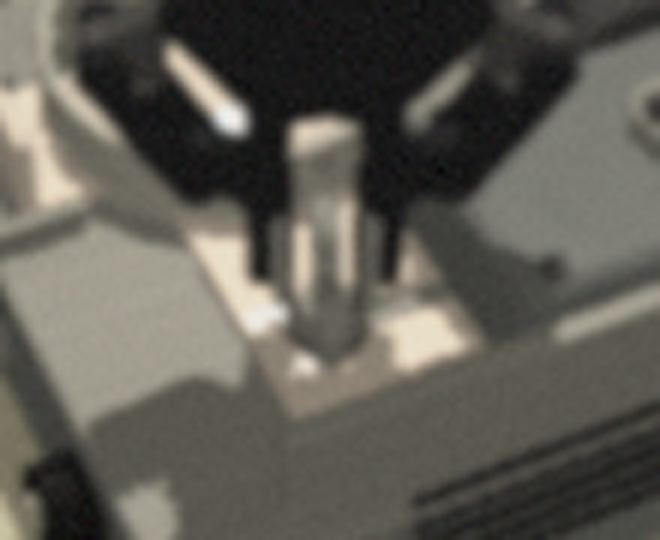

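move_arm([
  [[0,0,0],[0,0,2.5],214],
  [[0,0,0],[0,0,0],219],
  [[0,0,0],[0,0,0],219],
])

```text
t: 7.6
position: [0.5614, -0.0516, 0.1021]
ee_rot: [0.815, 3.033, 0.001]
force: [0.2, -0.9, 0.1]
grip_width: 0.142
```

```bash
python3 plan.py .5608 -.0514 .102 150 207 12; python3 - <<'E'
from h import *
for i in range(6):
    s=manip.get_state();print(s["force"].round(2),s["torque"].round(3),s["t"]); eyes.capture("side")
E
```

```text
N 1 dh 0.1
[[[0, 0, -0.001], [0.7, -0.1, 0.1], 207]]
tilt [ 8.e-04  2.e-04 -1.e+00] j [-0.32  0.01 -0.24  1.33  0.   -1.37] F [ 0.19 -0.87  0.1 ] tq [ 0.017 -0.034 -0.003] t 7.6 w 0.142 p [ 0.5614 -0.0516  0.1021] head 149.9
[ 0.19 -0.87  0.1 ] [ 0.017 -0.034 -0.003] 7.6
[-0.19  0.12  0.15] [-0.047 -0.029 -0.03 ] 7.65
[-1.26  0.13 -0.2 ] [ 0.023 -0.009  0.024] 7.7
[-0.11 -0.52 -0.62] [-0.025 -0.014 -0.024] 7.75
[-0.46  0.54  0.69] [-0.014  0.014 -0.032] 7.8
[-0.47  1.64 -1.03] [ 0.034  0.014 -0.001] 7.85
```

move_arm([
  [[0,0,0.1],[0.5,0,0],219],
  [[0,0,0.1],[0,0,0],219],
  [[0,0,0.1],[0,0,0],219],
])

```text
t: 8.15
position: [0.5623, -0.0517, 0.1026]
ee_rot: [1.269, 2.87, 0.002]
force: [2.3, -1.3, -2.1]
grip_width: 0.141
```

```bash
python3 plan.py .5608 -.0514 .102 150 207 1
```

```text
N 3 dh 17.7
[[[0, 0, -0.103], [0.4, -0.3, 0.2], 207]]
tilt [ 3.8e-03 -5.0e-04 -1.0e+00] j [-0.32  0.01 -0.24  1.32  0.   -1.06] F [ 2.26 -1.3  -2.08] tq [-0.177 -0.501  0.034] t 8.15 w 0.141 p [ 0.5623 -0.0517  0.1026] head 132.3
```

move_arm([
  [[0,0,0.1],[0,0,0],219],
  [[0,0,0.1],[0,0,0],219],
  [[0,0,0.1],[0,0,0],219],
])

```text
t: 8.4
position: [0.5626, -0.0519, 0.1026]
ee_rot: [1.704, 2.635, 0.003]
force: [0.0, 0.5, -0.4]
grip_width: 0.142
```

```bash
python3 plan.py .5615 -.0516 .102 150 207 1;python3 - <<'E'
from h import *
for c in("side",):
    p,d=eyes.capture(c); o=(200,170) if c=="side" else (245,160)
    cv2.imwrite(f"pics/{c}7.png",cv2.resize(p[o[1]:o[1]+90,o[0]:o[0]+110],None,fx=6,fy=6,interpolation=cv2.INTER_CUBIC))
E
```

```text
N 6 dh 35.8
[[[0, 0, -0.104], [0.1, -0.1, 0.1], 207]]
tilt [ 4.4e-03 -7.0e-04 -1.0e+00] j [-0.32  0.01 -0.24  1.32  0.   -0.75] F [ 0.    0.46 -0.42] tq [ 0.018  0.008 -0.036] t 8.4 w 0.142 p [ 0.5626 -0.0519  0.1026] head 114.2
```

View pics/side7.png

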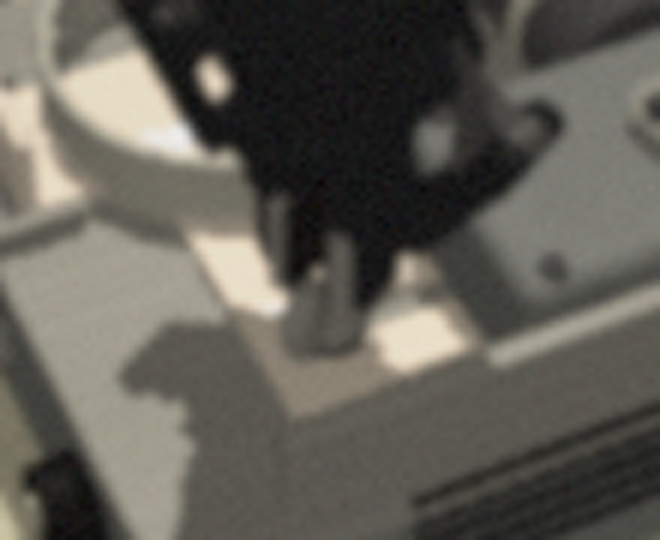

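```bash
cat > st.py <<'E'
from h import *
from scipy.spatial.transform import Rotation as Ro
s=manip.get_state();M=Ro.from_rotvec(s["ee_rot"]).as_matrix()
D=np.array([.562,-.0518,.102])-s["position"]
print("t",round(s["t"],2),"p",s["position"].round(4),"j6",round(s["joint_pos"][5],3),"F",s["force"].round(1),"tq",s["torque"].round(3),"tilt_tool",(M.T@np.array([0,0,-1])).round(4)[:2],"corr",(M.T@D*1000).round(1),"w",round(s["grip_width"],3))
E
```

move_arm([
  [[0,0,0.1],[0,0,0],219],
  [[0,0,0.1],[0,0,0],219],
  [[0,0,0.1],[0,0,0],219],
])

```text
t: 8.7
position: [0.5626, -0.0518, 0.1027]
ee_rot: [2.09, 2.341, 0.004]
force: [-0.4, 0.7, -1.2]
grip_width: 0.143
```

```bash
python3 st.py
```

```text
t 8.7 p [ 0.5626 -0.0518  0.1027] j6 -0.437 F [-0.4  0.7 -1.2] tq [-0.025 -0.015  0.035] tilt_tool [ 0.0011 -0.0041] corr [ 0.1 -0.6  0.6] w 0.143
```

move_arm([
  [[0,0,0.1],[0,0,0],219],
  [[0,0,0.1],[0,0,0],219],
  [[0,0,0.1],[0,0,0],219],
])

```text
t: 8.95
position: [0.5626, -0.0518, 0.1026]
ee_rot: [2.423, 1.995, 0.005]
force: [0.2, 0.0, 0.6]
grip_width: 0.143
```

```bash
python3 st.py
```

```text
t 8.95 p [ 0.5626 -0.0518  0.1026] j6 -0.13 F [0.2 0.  0.6] tq [ 0.042 -0.017  0.063] tilt_tool [-0.0002 -0.0043] corr [-0.1 -0.6  0.6] w 0.143
```

```bash
sed -i 's/^s=manip.*;M=/s=manip.get_state()\nA=[np.r_[s["force"],s["torque"]]]\nfor _ in range(5):\n    eyes.capture("side");q=manip.get_state();A.append(np.r_[q["force"],q["torque"]])\nprint("avgF",np.mean(A,0)[:3].round(2),"TZ",[round(a[5],3) for a in A],"mean",np.mean(A,0)[5].round(3))\nM=/' st.py; python3 st.py
```

```text
avgF [-0.21 -0.1   0.06] TZ [np.float64(0.063), np.float64(-0.014), np.float64(-0.073), np.float64(-0.032), np.float64(-0.051), np.float64(0.027)] mean -0.013
t 8.95 p [ 0.5626 -0.0518  0.1026] j6 -0.13 F [0.2 0.  0.6] tq [ 0.042 -0.017  0.063] tilt_tool [-0.0002 -0.0043] corr [-0.1 -0.6  0.6] w 0.143
```

move_arm([
  [[0,0,0.1],[0,0,0],219],
  [[0,0,0.1],[0,0,0],219],
  [[0,0,0.1],[0,0,0],219],
])

```text
t: 9.45
position: [0.5626, -0.0518, 0.1027]
ee_rot: [2.686, 1.623, 0.005]
force: [0.3, 0.1, 0.1]
grip_width: 0.143
```

```bash
python3 st.py
```

```text
avgF [ 0.06 -0.2  -0.15] TZ [np.float64(0.029), np.float64(0.027), np.float64(-0.008), np.float64(-0.017), np.float64(-0.035), np.float64(0.017)] mean 0.002
t 9.45 p [ 0.5626 -0.0518  0.1027] j6 0.16 F [0.3 0.1 0.1] tq [0.004 0.052 0.029] tilt_tool [-0.0014 -0.0041] corr [-0.3 -0.5  0.7] w 0.143
```

move_arm([
  [[0,0,0.1],[0,0,0],219],
  [[0,0,0.1],[0,0,0],219],
  [[0,0,0.1],[0,0,0],219],
])

```text
t: 9.95
position: [0.5626, -0.0518, 0.1028]
ee_rot: [2.894, 1.217, 0.006]
force: [-0.3, 0.2, -0.1]
grip_width: 0.145
```

```bash
python3 st.py
```

```text
avgF [ 0.15 -0.05 -0.41] TZ [np.float64(0.03), np.float64(0.029), np.float64(-0.017), np.float64(0.006), np.float64(-0.064), np.float64(0.004)] mean -0.002
t 9.95 p [ 0.5626 -0.0518  0.1028] j6 0.451 F [-0.3  0.2 -0.1] tq [-0.019 -0.016  0.03 ] tilt_tool [-0.0026 -0.0036] corr [-0.4 -0.4  0.8] w 0.145
```

```bash
cat > pic.py <<'E'
import sys
from h import *
p,d=eyes.capture("side");np.save(f"d{sys.argv[1]}.npy",d);o=(200,170)
cv2.imwrite(f"pics/side{sys.argv[1]}.png",cv2.resize(p[o[1]:o[1]+90,o[0]:o[0]+110],None,fx=6,fy=6,interpolation=cv2.INTER_CUBIC))
E
sed -i 's/range(5)/range(0)/' st.py
python3 pic.py 8
```

```text
(no output)
```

View pics/side8.png

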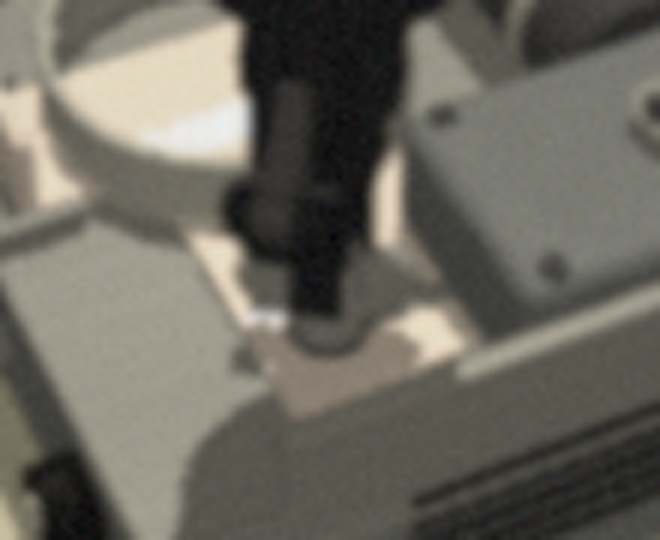

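The wing now lies across the view at (265,280) to (380,290), so the nut is following and is still slack.

move_arm([
  [[0,0,0.1],[0,0,0],219],
  [[0,0,0.1],[0,0,0],219],
])

```text
t: 10.42
position: [0.5627, -0.0518, 0.1029]
ee_rot: [2.997, 0.934, 0.007]
force: [0.7, -0.3, 0.5]
grip_width: 0.142
```

```bash
python3 st.py
```

```text
avgF [ 0.74 -0.32  0.55] TZ [np.float64(0.205)] mean 0.205
t 10.42 p [ 0.5627 -0.0518  0.1029] j6 0.643 F [ 0.7 -0.3  0.5] tq [-0.028 -0.034  0.205] tilt_tool [-0.0034 -0.0032] corr [-0.6 -0.4  0.9] w 0.142
```

move_arm([
  [[0,0,0.1],[0,0,0],219],
  [[0,0,0.1],[0,0,0],219],
])

```text
t: 10.58
position: [0.5627, -0.0518, 0.1029]
ee_rot: [3.077, 0.624, 0.007]
force: [0.6, 0.0, 0.3]
grip_width: 0.143
```

```bash
python3 st.py
```

```text
avgF [0.62 0.01 0.32] TZ [np.float64(0.192)] mean 0.192
t 10.58 p [ 0.5627 -0.0518  0.1029] j6 0.847 F [0.6 0.  0.3] tq [-0.022  0.031  0.192] tilt_tool [-0.0039 -0.0024] corr [-0.6 -0.3  0.9] w 0.143
```

move_arm([
  [[0,0,0.1],[0,0,0],219],
  [[0,0,0.1],[0,0,0],219],
])

```text
t: 10.75
position: [0.5627, -0.0518, 0.1029]
ee_rot: [3.125, 0.308, 0.007]
force: [-0.0, -0.3, -0.6]
grip_width: 0.143
```

```bash
python3 st.py
```

```text
avgF [-0.03 -0.33 -0.57] TZ [np.float64(0.155)] mean 0.155
t 10.75 p [ 0.5627 -0.0518  0.1029] j6 1.051 F [-0.  -0.3 -0.6] tq [-0.01  -0.005  0.155] tilt_tool [-0.0043 -0.0017] corr [-0.7 -0.1  0.9] w 0.143
```

The washer bit between j6 0.45 (0.03 N m) and 0.64 (0.2 N m). I'm now 0.41–0.60 rad past it, with about 0.24 rad to go.

move_arm([
  [[0,0,0.12],[0,0,0],219],
  [[0,0,0.12],[0,0,0],219],
])

```text
t: 10.92
position: [0.5627, -0.0518, 0.1029]
ee_rot: [3.14, -0.076, 0.007]
force: [-0.4, -0.1, -0.6]
grip_width: 0.141
```

```bash
python3 st.py; sed -i 's/range(0)/range(4)/' st.py; python3 st.py; python3 st.py
```

```text
avgF [-0.41 -0.07 -0.58] TZ [np.float64(0.166)] mean 0.166
t 10.92 p [ 0.5627 -0.0518  0.1029] j6 1.296 F [-0.4 -0.1 -0.6] tq [ 0.018 -0.016  0.166] tilt_tool [-0.0045 -0.0006] corr [-0.7  0.   0.9] w 0.141
avgF [-0.11  0.05 -0.19] TZ [np.float64(0.166), np.float64(0.175), np.float64(0.099), np.float64(0.028), np.float64(0.058)] mean 0.105
t 10.92 p [ 0.5627 -0.0518  0.1029] j6 1.296 F [-0.4 -0.1 -0.6] tq [ 0.018 -0.016  0.166] tilt_tool [-0.0045 -0.0006] corr [-0.7  0.   0.9] w 0.141
avgF [-0.05 -0.39 -0.4 ] TZ [np.float64(0.058), np.float64(0.098), np.float64(0.05), np.float64(0.052), np.float64(0.08)] mean 0.067
t 11.12 p [ 0.5627 -0.0518  0.1029] j6 1.287 F [-0.9  0.2 -0.9] tq [ 0.003 -0.02   0.058] tilt_tool [-0.0046 -0.0006] corr [-0.7  0.1  0.9] w 0.139
```

Nipped up by about 0.65–0.84 rad. Now I back the fork off within its play, open a little and lift away.

move_arm([
  [[0,0,-0.1],[0,0,0],219],
  [[0,0,0],[0,0,0],207],
  [[0,0,0],[0,0,-6],207],
  [[0,0,0],[0,0,-15],207],
  [[0,0,0],[0,0,-25],207],
])

```text
t: 11.73
position: [0.5594, -0.0508, 0.1453]
ee_rot: [-3.138, -0.092, 0.006]
force: [0.2, 0.6, -0.3]
grip_width: 0.189
```

move_arm([
  [[0,0,0],[0,0,-30],207],
  [[0,0,0],[0,0,-30],207],
  [[0,0,0],[0,0,-20],207],
])

```text
t: 11.98
position: [0.5585, -0.0505, 0.2294]
ee_rot: [-3.138, -0.082, 0.008]
force: [0.1, -0.1, 0.4]
grip_width: 0.187
```

```bash
python3 st.py; python3 pic.py 9; python3 - <<'E'
from h import *
from fit3 import *
d=np.load("d9.npy");P=cloud("side",d);q=(P[...,:2]-C)@R*1000;z=P[...,2]*1000
m=(d>0)&(q[...,1]>20)&(q[...,1]<80)&(q[...,0]<-92)&(q[...,0]>-150)&(z>70)&(z<116)
for lo in range(-117,-97,2):
    k=m&(q[...,0]>=lo)&(q[...,0]<lo+2);print(lo,k.sum(),np.percentile(z[k],[50,90]).round(1) if k.any() else "")
E
```

```text
avgF [0.14 0.07 0.61] TZ [np.float64(0.007), np.float64(0.034), np.float64(-0.005), np.float64(-0.043), np.float64(0.047)] mean 0.008
t 11.98 p [ 0.5585 -0.0505  0.2294] j6 1.195 F [ 0.1 -0.1  0.4] tq [ 0.016 -0.026  0.007] tilt_tool [0.0052 0.0028] corr [  4.1   1.8 127.4] w 0.187
-117 28 [80.6 84.8]
-115 24 [80.9 85.3]
-113 27 [80.8 87.3]
-111 25 [80.9 83. ]
-109 104 [ 93.7 108.6]
-107 39 [108.8 110.5]
-105 27 [109.6 110.7]
-103 17 [ 95.  109.7]
-101 4 [86.4 87.9]
-99 8 [85.9 86.6]
```

View pics/side9.png

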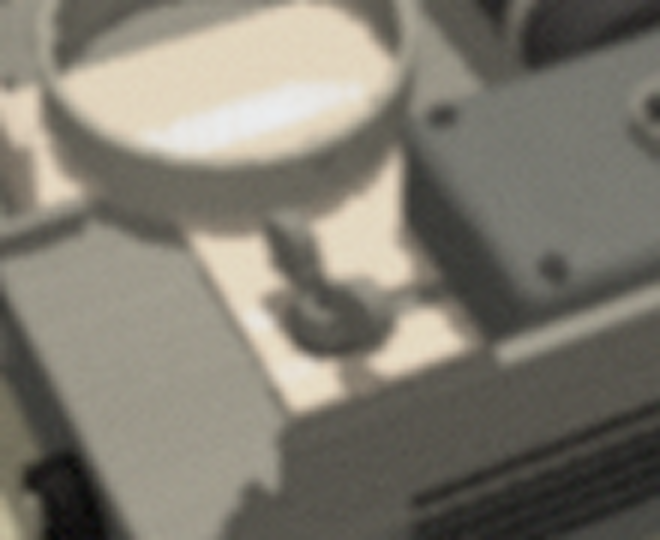

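Gate still home (tab front at -109 mm). The nut is free of the fork, with its wing at (285,225) to (355,375) as expected, and the arm is 0.1 m clear. Handing in.

```bash
python3 -c "
from h import *
print(workorder.close_job()); print(manip.get_state()['t'])"
```

```text
the job is handed in; nothing more can be done
None
the job is handed in; nothing more can be done
```

The gate is pushed fully home and the wing nut is nipped up. I handed the job in at about 12 s of the 64 s allowed; the interface gives no verdict.

- **Gate:** I pushed the white tab with closed fingers until it hit its stop. The force reading reached about 20 N sideways and 15 N upward (roughly 26 N in all, against the 30 N limit), so that was closer than I wanted. Depth measurements put the tab at its home position within about 1 mm, both right after the push and again after tightening.
- **Nut:** I turned it clockwise in one continuous arc with the fingers as a loose fork around the wing. The torque rose from about 0.03 to 0.2 N m between wrist-joint (j6) angles of 0.45 and 0.64 rad. I stopped at 1.29 rad, which is 0.65 to 0.84 rad past the bite; the target was an eighth of a turn, 0.785 rad.
- **Last checks:** The fork was backed off and raised well clear of the nut, and the wrist force was near zero. The side view showed the nut free and its wing where the turn should have left it.

**Not measured or off:**
- The bite point is only known to about 0.2 rad, and the washer squeeze itself was never measured.
- I did not re-check the lid, stirrer and brush at the end, though the arm never went near them.
- The tool rose about 10 mm on its way in and over the first part of the push, so I backed off and corrected it before finishing.

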